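# Rock the slicing disc, take up its play at the hub nut, rock it again

### The job

The slicing disc in the open food processor is loose on its axle: rock it with shut fingertips, pressing the disc down gently (about 5 N, never over 15 N) on the robot's left side of the axle and then on the right, until each side comes to its stop. Then turn the winged hub nut clockwise until it is snug, without forcing it, and rock the disc again, left and then right, with the same push, to show that the play is gone. Keep off the raised blade, and leave everything else on the counter where it is.

Things in the scene. Friction and masses are not known exactly. Their poses are not given: they have to be found in the camera images.
- rim_left (a point): Point on the disc's upper face on the robot's left (+y) side of the axle, 62 mm from it: a good place to press. While the nut is loose it sinks 3 to 6 mm (differs each time) with almost no resistance, then meets a firm stop; with the nut snug it gives under 1 mm. Moves with the disc; x along the blade, y from rim_right to rim_left, z up.
- rim_right (a point): The same on the robot's right (-y) side, 62 mm from the axle, opposite rim_left; when one sinks the other rises.
- axle (a point): Point on the vertical axle, at the height of the disc's upper face when level; it does not move. z up.
- hub_grip (a point): Centre of the black hub nut's wing, on the axle: upright, 50 mm long (x), 14 mm thick (y: grasp across it), 44 mm high, foot 9 mm and top 53 mm above the disc, on a 49 mm round flange. Clockwise from above tightens. It starts 0.55 to 1.05 rad short of snug, turns against about 0.25 N m, and does not climb.
- wing_tip (a point): Point on the wing 22 mm from the axle along the wing's +x, at the height of hub_grip; turns with the nut. At snug the nut stops, and further twist only winds up the wing, by about 8 N m per rad: 0.6 N m in all means snug, more than about 1.3 N m strips it. Let go, the wing springs back from that wind-up and the nut stays.
- disc: Slicing disc with its hub and blade: flat steel, 88 mm radius, 3 mm thick, in a clear bowl of 95 mm inner radius whose rim stands 14 mm above the disc's upper face. Its drive tongue lets it rock only side to side, about the level line through axle and blade. Origin on the axle in the upper face; x along the blade, y to rim_left, z up.
- blade: The disc's sharp blade, raised 4 mm above the disc, 54 mm long and 16 mm wide, along a radius from 28 to 82 mm from the axle, on the disc's +x side (away from the robot); origin at its middle, in the disc's upper face. Do not touch.
- processor: Food processor, lid off: white motor base 225 x 200 mm, 122 mm high, with the clear bowl on it (rim 249 mm, disc's upper face 235 mm above the counter). A black bowl handle stands 142 mm out from the axle at the front right, up to 248 mm high. Origin on the axle at counter height. Fixed.
- lid: Bystander: the processor's black plastic lid, 202 mm across with a 97 mm high feed tube, lying on the counter; origin under its centre.
- glass_bowl: Bystander: glass bowl, 180 mm across, 85 mm high; origin under its centre.
- whisk: Bystander: steel whisk, 290 mm long, 55 mm high, lying; origin at counter height near its middle.
- scoop: Bystander: teal silicone scoop, cup 62 mm across and 34 mm high with a 125 mm handle to its -x; origin under the cup.
- pusher: Bystander: black feed-tube pusher standing upright, 82 x 60 mm, 115 mm high; origin under its centre.
- measure: Bystander: steel measuring cup, 68 mm across, 50 mm high, with a 75 mm handle to its -x; origin under the cup.
- jar: Bystander: amber glass jar with a steel cap, 76 mm across, 100 mm high; origin under its centre.

How it is judged:
On the way, in this order (a step that is already met when the one before it is completed fails the run):
1. the left side of the loose disc is pressed down to its stop (sunk over 2.2 mm under more than 2 N) (contact force between the fingers and disc above 2 N and z of rim_left in the frame of axle below -0.0022 m), for 0.1 s.
2. the right side of the loose disc is pressed down to its stop (sunk over 2.2 mm under more than 2 N) (contact force between the fingers and disc above 2 N and z of rim_right in the frame of axle below -0.0022 m), for 0.1 s.
3. the hub nut is turned snug (within about 0.09 rad) (y of wing_tip in the frame of axle below 0.002 m), for 0.2 s.
4. the left side is pressed again with more than 3 N and gives less than 1.4 mm (contact force between the fingers and disc above 3 N and y of the grasp point in the frame of axle above 0.03 m and z of rim_left in the frame of axle above -0.0014 m), for 0.1 s.
5. the right side is pressed again with more than 3 N and gives less than 1.4 mm (contact force between the fingers and disc above 3 N and y of the grasp point in the frame of axle below -0.03 m and z of rim_right in the frame of axle above -0.0014 m), for 0.1 s.
At the end, for the whole second after the job is handed in: the hub nut is snug (within about 0.09 rad of its stop), and the disc lies level and at rest, neither side more than 1.4 mm low (y of wing_tip in the frame of axle below 0.002 m and z of each of rim_left, rim_right in the frame of axle above -0.0014 m and angular speed of disc below 0.1 rad/s); the robot touches nothing.
It fails at once if the disc is pressed with more than 15 N (contact force between the fingers and disc above 15 N).
It fails at once if the blade is touched (contact force between the fingers and blade above 0.5 N).
It fails at once if the hub nut is forced: its wing is wound about 0.16 rad (1.3 N m) past snug (y of wing_tip in the frame of axle below -0.0035 m).
It fails at once if a bystander is moved more than 30 mm (distance of any of lid, glass_bowl, whisk, scoop, pusher, measure, jar from where it was at the start of the episode above 0.03 m).
It also fails if it takes over 72 s, if anything falls off the work surface, if the arm or the gripper's body presses on something with over 40 N, if the wrist force passes 120 N, or if a joint passes its speed limit or range.

### The arm

A 6-joint arm with a two-finger parallel gripper is mounted at the origin on the work surface. World frame = base frame: x ahead of the robot, y to its left, z up, the work surface at z = 0. Lengths are in m, angles in rad, forces in N, time in s.
With the tool pointing down it reaches from about 0.35 to 0.775 m from the base axis. Payload 7.3 kg.
Tool frame: the origin (TCP) lies midway between the tips of the shut fingers; the grasp point (between the pads) lies 19 mm behind it (robot.grip_depth is the z of the grasp point in the tool frame, in m); z points along the fingers, y is the line along which they close (so a half turn about z gives the same grasp; the last joint's range is limited). The gripper opens to 92 mm and grips with 3 to 60 N. Pads are 19 mm wide; open, the fingers measure 130 mm over their backs; the gripper's body (75 mm by 190 mm) begins 47 mm behind the grasp point.
Start: joints at [1.028, 0.342, 1.524, -0, 1.275, -0.146], TCP at [0.203, 0.484, 0.227] pointing down, gripper open.
Joint ranges: [-2.53, 2.53], [-0.77, 2.02], [0.04, 2.7], [-1, 4.14], [0.28, 2.66], [-3.11, 3.11]. Speed limits (rad/s): [2.57, 2.57, 3.14, 3.14, 3.14, 3.14].

### API

Orientations are given as [roll, pitch, yaw] about the fixed x, y, z axes, in that order (R = Rz(yaw) Ry(pitch) Rx(roll)).
In Python, from cell import robot, viewer gives the robot as it stands.
- The arm moves only by the tool step_arm, never from a script. Its argument "increments" is a list of rows, each an object with "delta_pos": the shift along the tool's x, y, z in cm, a list of three; "dr": the turn, a rotation vector about the tool's x, y, z in degrees, a list of three; "fingers": the closure, from -1 (fully open) to 1 (shut), so that 0 is half open. In form: [{"delta_pos": [tx, ty, tz], "dr": [wx, wy, wz], "fingers": fingers}, ...]. A call has exactly 5 rows; each row is the pose to reach, as a shift and turn from the pose commanded when the call began, along the tool's axes at that moment; what a row does not reach only later rows make up. A row lasts 1/8 s, in which the tool goes at most 62.5 mm and 10.7 degrees, less where a joint would pass 70% of its speed; a pose out of reach is approached as far as the arm can. A call with a gripper value outside its range is refused whole. The fingers move at their own pace and stop on an object; "newtons" is the grip in N (left out, the last holds). Time passes only in rows, so rows that repeat a pose let the fingers close, or fill a call up. It gives the time, the measured TCP pose, the force, the opening and the grip force at its end, in the units of the state.
- robot.observe(): the state, without advancing time (a new reading comes with each control period).
- viewer.read_camera(name): name is "side" or "top"; returns the picture (384x512x3 uint8, red, green, blue); there is no depth.
- viewer.camera_params(name): a dict with "K" (3x3 intrinsics, pixels), "T" (4x4, takes a point from camera to world coordinates). Camera axes: x right, y down, z forward; pixel columns grow to the right and rows downward; lengths in m; the calibration is good to about 2 mm. A picture is of the moment at which its call begins. camera_params takes no time and is no camera call.
- robot.hand_in(): hands the job in; it is judged then, once.
The state is a dict: "time": time; "qpos": joint angles; "qvel": joint speeds; "joint_efforts": joint torques, N m; "tool_pos": TCP position; "tool_rot": TCP orientation; "contact_force": force on the tool from outside, world axes, zero at the start; "torque": the same for the moment, N m; "opening": finger opening in m; "grip_force": force on a finger pad.
Only numpy, scipy, OpenCV 4.12 (cv2) and the standard library are available. Lean on these libraries where they do the work, as an engineer would, in place of code of your own. Each camera call takes 0.05 s, during which the arm holds its last target. There are 200 camera calls.

## Working session

There is one attempt and no reset: what is moved stays moved. The work goes in short steps, Python scripts to look and compute and a tool call to move; the robot and the scene stay as the last step left them, time stands still between calls to the robot, and variables do not carry over. Pictures are saved under pics/ and viewed, at most 10 in all, crops included, and the job is handed in when it is done.

Besides the shell and the picture viewer there is one more tool, called after "Request:" as name([rows], argument=value, ...), one row to a line, values as JSON. step_arm: Moves the arm, as the interface text tells. Its arguments: {"type":"object","properties":{"increments":{"type":"array"},"newtons":{"type":"number"}},"required":["increments"]}

```bash
mkdir -p pics; ls
python3 - <<'E'
from cell import robot, viewer
import cv2, numpy as np
np.set_printoptions(precision=4,suppress=True)
for n in("side","top"):
    im=viewer.read_camera(n); cv2.imwrite(f"pics/{n}0.png",im[:,:,::-1]); p=viewer.camera_params(n); print(n,p["K"],p["T"])
s=robot.observe(); print(s)
E
```

```text
pics
side [[478.6745   0.     263.2468]
 [  0.     478.6745 192.9908]
 [  0.       0.       1.    ]] [[-0.8548 -0.2793  0.4374 -0.2191]
 [-0.5188  0.4774 -0.7091  1.1721]
 [-0.0108 -0.8331 -0.553   1.0576]
 [ 0.      0.      0.      1.    ]]
top [[358.2637   0.     258.0754]
 [  0.     358.2637 194.6375]
 [  0.       0.       1.    ]] [[ 0.029  -0.9949  0.0966  0.405 ]
 [-0.9996 -0.0284  0.0071  0.016 ]
 [-0.0044 -0.0967 -0.9953  1.2343]
 [ 0.      0.      0.      1.    ]]
{'time': 0.1, 'qpos': array([ 1.028 ,  0.3427,  1.5249,  0.    ,  1.2754, -0.146 ]), 'qvel': array([-0.001 , -0.0014, -0.0018, -0.0001, -0.0006, -0.0005]), 'joint_efforts': array([  0.0008, -43.2006, -24.4692,   0.0718,   0.0526,  -0.0001]), 'tool_pos': array([0.2027, 0.4839, 0.2261]), 'tool_rot': array([-3.1403, -0.0002,  2.7448]), 'contact_force': array([ 0.8518, -1.1776, -0.4294]), 'torque': array([ 0.0099, -0.0092,  0.0311]), 'grip_force': 0.0, 'opening': 0.09196063784750604}
```

View pics/top0.png

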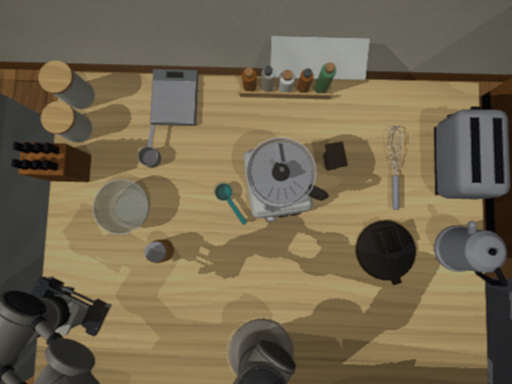

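View pics/side0.png

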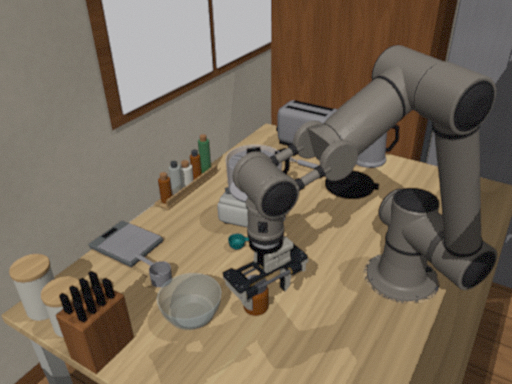

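The top view shows the processor around (282,172), with the handle at its lower right and the blade pointing up. In the side view the arm hides the processor. I'll zoom in on the top view and measure.

```bash
cat > h.py <<'E'
import numpy as np, cv2
from cell import robot, viewer
np.set_printoptions(precision=4,suppress=True)
def ray(n,uv,z):
    p=viewer.camera_params(n);K,T=p["K"],p["T"]
    d=T[:3,:3]@np.linalg.solve(K,[uv[0],uv[1],1.]);o=T[:3,3]
    return o+d*(z-o[2])/d[2]
def proj(n,X):
    p=viewer.camera_params(n);K,T=p["K"],p["T"]
    c=K@(T[:3,:3].T@(np.asarray(X,float)-T[:3,3])); return c[:2]/c[2]
E
python3 - <<'E'
from h import *
im=cv2.imread("pics/top0.png")
c=im[125:225,235:340]; cv2.imwrite("pics/c0.png",cv2.resize(c,None,fx=6,fy=6,interpolation=cv2.INTER_CUBIC)[:600,:])
g=cv2.cvtColor(im,cv2.COLOR_BGR2GRAY)
m=(g<45).astype(np.uint8); n,l,st,ce=cv2.connectedComponentsWithStats(m)
for i in range(1,n):
    if st[i,4]>15 and 235<ce[i][0]<360 and 125<ce[i][1]<225: print(st[i],ce[i],ray("top",ce[i],.27))
E
```

```text
[324 143  23  27 482] [334.3734 155.9876] [ 0.6105 -0.1822  0.27  ]
[273 164  16  16 167] [280.3952 172.018 ] [ 0.5621 -0.036   0.27  ]
[310 187  18  13 146] [318.3219 193.5753] [ 0.5061 -0.1398  0.27  ]
```

View pics/c0.png

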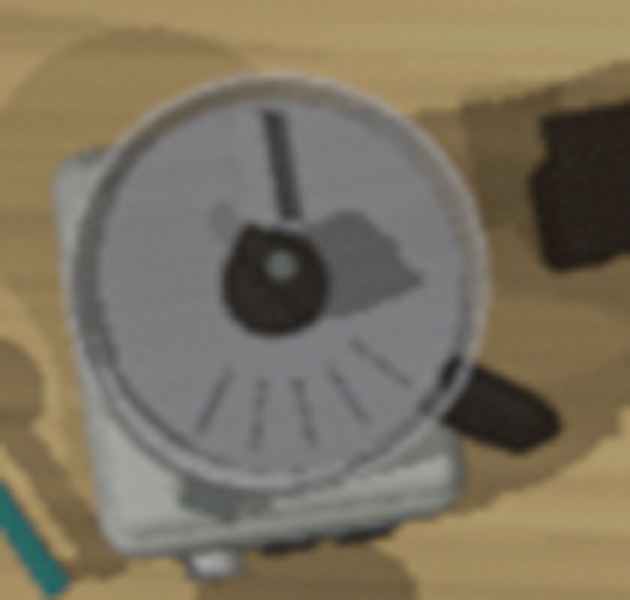

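The crop shows the hub near (276,283), the blade strip from (290,215) to (270,112), and slits opposite it. That gives a disc yaw of about +11°. The wing's dark end shows at about (245,225). Next I'll stretch the contrast on the hub and fit the rim.

Run:
```python
from h import *
im=cv2.imread("pics/top0.png")
c=im[155:190,262:300]; e=np.clip((c.astype(float)-15)*3.2,0,255).astype(np.uint8)
cv2.imwrite("pics/c1.png",cv2.resize(e,None,fx=15,fy=15,interpolation=cv2.INTER_CUBIC))
# disc face pixels: bluish-grey -> ellipse
hsv=cv2.cvtColor(im,cv2.COLOR_BGR2HSV)
b,g,r=[im[:,:,i].astype(int) for i in range(3)]
# rectify plane z=.235 to metric map: 1 mm/px
cx,cy=.56,-.036
P=np.array([[.46,.064],[.46,-.136],[.66,-.136],[.66,.064]])
src=np.float32([proj("top",[x,y,.235]) for x,y in P])
dst=np.float32([[(cy+.1-y)*3000+0,(cx+.1-x)*3000] for x,y in P])
w=cv2.warpPerspective(im,cv2.getPerspectiveTransform(src,dst),(600,600),flags=cv2.INTER_CUBIC)
cv2.imwrite("pics/rect.png",w)
gr=cv2.GaussianBlur(cv2.cvtColor(w,cv2.COLOR_BGR2GRAY),(7,7),0)
h=cv2.HoughCircles(gr,cv2.HOUGH_GRADIENT,1,20,param1=60,param2=20,minRadius=250,maxRadius=300)
print(h if h is None else [(cx+.1-v/3000,cy+.1-u/3000,rr/3) for u,v,rr in h[0][:5]])
```

```text
None
```

View pics/c1.png

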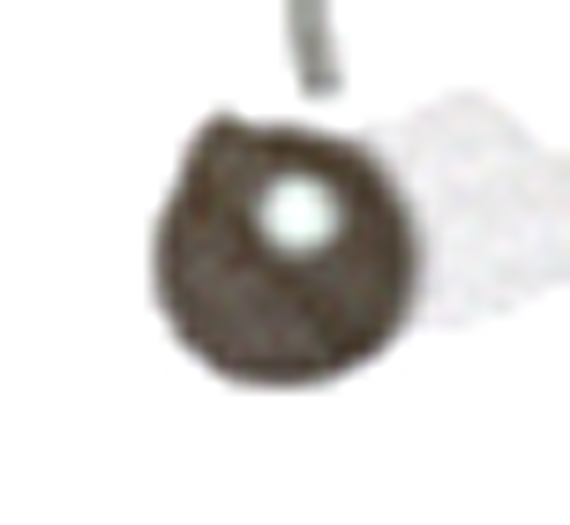

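View pics/rect.png

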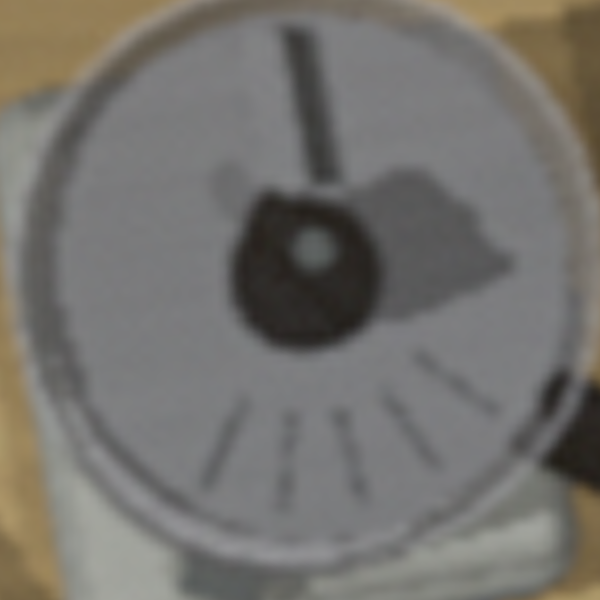

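The contrast crop shows the wing running from (220,120) to about (330,330), roughly 40–45° from x. The cap is at (297,213). In the rectified view (3 px/mm) the flange is at (307,272), the cap at (315,248) and the middle slit at (352,455). Corrected for parallax, flange and cap agree on an axle at (0.568, -0.038), with disc yaw about 12°. Press points are therefore rim_left (0.555, 0.023) and rim_right (0.581, -0.099). Moving now.

Request:
step_arm([
  {"delta_pos": [-5.0, -2.9, -1.5], "dr": [0, 0, 5.5], "fingers": 1},
  {"delta_pos": [-10.0, -5.8, -3], "dr": [0, 0, 11], "fingers": 1},
  {"delta_pos": [-15.0, -8.7, -4.5], "dr": [0, 0, 16.5], "fingers": 1},
  {"delta_pos": [-20.0, -11.6, -6], "dr": [0, 0, 22], "fingers": 1},
  {"delta_pos": [-25.0, -14.5, -7.5], "dr": [0, 0, 27.5], "fingers": 1},
], newtons=20)

```text
time: 0.72
tool_pos: [0.3781, 0.2522, 0.302]
tool_rot: [-3.141, -0.0, 2.262]
contact_force: [1.9, 1.8, -1.3]
opening: 0.046
grip_force: 0.0
```

```bash
cat >> h.py <<'E'
from scipy.spatial.transform import Rotation as Ro
AX=np.array([.568,-.038,.235]); YAW=np.radians(12)
def go(target,yawdeg):
    s=robot.observe(); R=Ro.from_euler("xyz",s["tool_rot"])
    T=Ro.from_euler("xyz",[np.pi,0,np.radians(yawdeg)])
    print("t",s["time"],"pos",s["tool_pos"],"rot",s["tool_rot"],"F",s["contact_force"],"M",s["torque"],"op",s["opening"],"q",s["qpos"])
    print("delta cm",R.inv().apply(np.array(target)-s["tool_pos"])*100,"dr deg",np.degrees((R.inv()*T).as_rotvec()))
def disc(x,y,z): return AX+[x*np.cos(YAW)-y*np.sin(YAW),x*np.sin(YAW)+y*np.cos(YAW),z]
E
python3 -c "
from h import *
print(disc(0,.062,.07),disc(0,-.062,.07)); go(disc(0,.062,.07),102)"
```

```text
[0.5551 0.0226 0.305 ] [ 0.5809 -0.0986  0.305 ]
t 0.725 pos [0.3781 0.2522 0.302 ] rot [-3.1414 -0.0001  2.2619] F [ 1.932   1.7927 -1.283 ] M [ 0.0467 -0.004  -0.0114] op 0.04600293806125293 q [ 0.4193  0.1581  1.5626  0.0001  1.4211 -0.2717]
delta cm [-28.9728  -0.9904  -0.2997] dr deg [-0.0116 -0.0054 27.5946]
```

Request:
step_arm([
  {"delta_pos": [-5.8, -0.2, 0], "dr": [0, 0, 5.5], "fingers": 1},
  {"delta_pos": [-11.6, -0.4, 0], "dr": [0, 0, 11], "fingers": 1},
  {"delta_pos": [-17.4, -0.6, 0], "dr": [0, 0, 16.5], "fingers": 1},
  {"delta_pos": [-23.2, -0.8, 0], "dr": [0, 0, 22], "fingers": 1},
  {"delta_pos": [-29.0, -1.0, 0], "dr": [0, 0, 27.5], "fingers": 1},
])

```text
time: 1.35
tool_pos: [0.556, 0.0229, 0.3014]
tool_rot: [-3.141, -0.0, 1.782]
contact_force: [1.1, -0.6, -0.6]
opening: 0.0007
grip_force: 0.0
```

Run:
```python
from h import *
go(disc(0,.062,.006),102)
im=viewer.read_camera("side"); cv2.imwrite("pics/side1.png",cv2.resize(im[100:260,170:370,::-1],None,fx=3.5,fy=3.5,interpolation=cv2.INTER_CUBIC))
for p in (disc(0,0,.053),disc(0,.062,0),disc(0,-.062,0),disc(.055,0,0)): print(p,(proj("side",p)-[170,100])*3.5)
```

```text
t 1.35 pos [0.556  0.0229 0.3014] rot [-3.1411 -0.0004  1.7815] F [ 1.1152 -0.5794 -0.5616] M [-0.0815  0.0256 -0.0158] op 0.00066348765060983 q [-0.0968  0.3571  1.2965  0.0003  1.4886 -0.3075]
delta cm [-0.0069 -0.0904  6.0365] dr deg [-0.0279 -0.0252  0.0738]
[ 0.568 -0.038  0.288] [288.5816 164.5582]
[0.5551 0.0226 0.235 ] [267.4293 242.5139]
[ 0.5809 -0.0986  0.235 ] [310.9487 183.3029]
[ 0.6218 -0.0266  0.235 ] [238.1626 203.5053]
```

View pics/side1.png

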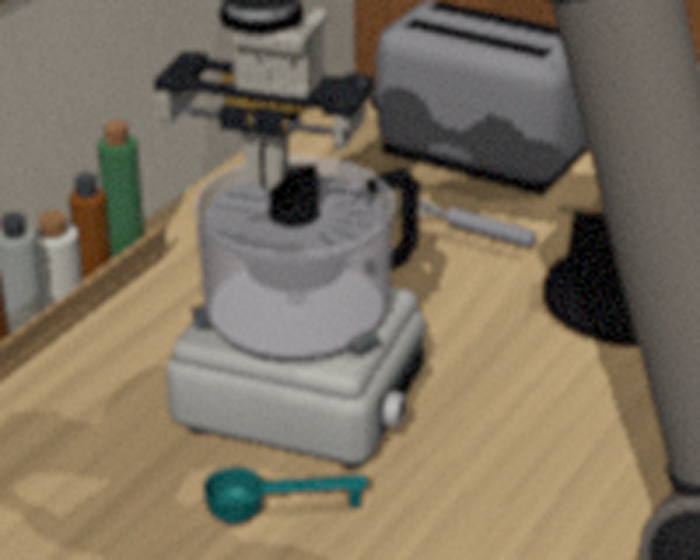

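The side view shows the gripper above the bowl and the nut around (296,195), about 7 px right of my prediction. I'll recheck the axle using both views.

Run:
```python
from h import *
im=viewer.read_camera("side"); g=im.max(2)
sub=(g[140:170,240:268]<60).astype(np.uint8)
n,l,st,ce=cv2.connectedComponentsWithStats(sub)
for i in range(1,n):
    if st[i,4]>20:
        print(st[i]+[240,140,0,0,0],ce[i]+[240,140])
        for r in range(30):
            x=np.where(l[r]==i)[0]
            if len(x): print(r+140,x.min()+240,x.max()+240,end="; ")
print()
for z in(.288,.266,.244): print(z,proj("side",[.568,-.038,z]),proj("top",[.568,-.038,z]))
t=cv2.imread("pics/top0.png"); m=(t.max(2)<62)[155:190,262:300]
for r in range(35):
    x=np.where(m[r])[0]
    if len(x): print(r+155,x.min()+262,x.max()+262,end="; ")
```

```text
[247 148  14  16 197] [253.8934 155.8274]
148 251 259; 149 251 259; 150 251 260; 151 250 260; 152 249 260; 153 248 260; 154 247 260; 155 247 260; 156 247 260; 157 247 260; 158 247 260; 159 247 260; 160 247 260; 161 247 260; 162 248 259; 163 249 257; 
0.288 [252.4519 147.0166] [281.5904 168.7629]
0.266 [252.6012 152.7067] [281.0996 170.1205]
0.244 [252.7483 158.313 ] [280.6303 171.4186]
157 282 282; 158 282 282; 163 276 278; 164 275 284; 165 275 286; 166 274 286; 167 274 287; 168 273 288; 169 273 288; 170 273 288; 171 273 289; 172 272 289; 173 273 289; 174 273 288; 175 273 288; 176 274 288; 177 274 287; 178 275 286; 179 276 284; 180 279 282;
```

The finger hides part of the wing here. The flange fits an axle at (0.566, -0.039), only 2 mm off the first estimate. I'll descend on the left side.

Request:
step_arm([
  {"delta_pos": [0, -0.3, 1.5], "dr": [0, 0, 0], "fingers": 1},
  {"delta_pos": [0, -0.3, 3.0], "dr": [0, 0, 0], "fingers": 1},
  {"delta_pos": [0, -0.3, 4.2], "dr": [0, 0, 0], "fingers": 1},
  {"delta_pos": [0, -0.3, 5.2], "dr": [0, 0, 0], "fingers": 1},
  {"delta_pos": [0, -0.3, 6.0], "dr": [0, 0, 0], "fingers": 1},
])

```text
time: 2.08
tool_pos: [0.5522, 0.0242, 0.2412]
tool_rot: [-3.142, -0.0, 1.785]
contact_force: [0.6, -0.6, 0.6]
opening: 0.0008
grip_force: 0.0
```

Request:
step_arm([
  {"delta_pos": [0, 0, 0.1], "dr": [0, 0, 0], "fingers": 1},
  {"delta_pos": [0, 0, 0.2], "dr": [0, 0, 0], "fingers": 1},
  {"delta_pos": [0, 0, 0.3], "dr": [0, 0, 0], "fingers": 1},
  {"delta_pos": [0, 0, 0.4], "dr": [0, 0, 0], "fingers": 1},
  {"delta_pos": [0, 0, 0.5], "dr": [0, 0, 0], "fingers": 1},
])

```text
time: 2.7
tool_pos: [0.5523, 0.0239, 0.2368]
tool_rot: [3.141, -0.0, 1.785]
contact_force: [0.1, -0.8, -0.2]
opening: 0.0006
grip_force: 0.0
```

Request:
step_arm([
  {"delta_pos": [0, 0, 0.05], "dr": [0, 0, 0], "fingers": 1},
  {"delta_pos": [0, 0, 0.1], "dr": [0, 0, 0], "fingers": 1},
  {"delta_pos": [0, 0, 0.15], "dr": [0, 0, 0], "fingers": 1},
  {"delta_pos": [0, 0, 0.2], "dr": [0, 0, 0], "fingers": 1},
  {"delta_pos": [0, 0, 0.2], "dr": [0, 0, 0], "fingers": 1},
])

```text
time: 3.32
tool_pos: [0.5523, 0.024, 0.2347]
tool_rot: [3.142, -0.0, 1.785]
contact_force: [0.6, 0.6, -0.1]
opening: 0.0004
grip_force: 0.0
```

Request:
step_arm([
  {"delta_pos": [0, 0, 0.04], "dr": [0, 0, 0], "fingers": 1},
  {"delta_pos": [0, 0, 0.08], "dr": [0, 0, 0], "fingers": 1},
  {"delta_pos": [0, 0, 0.12], "dr": [0, 0, 0], "fingers": 1},
  {"delta_pos": [0, 0, 0.16], "dr": [0, 0, 0], "fingers": 1},
  {"delta_pos": [0, 0, 0.16], "dr": [0, 0, 0], "fingers": 1},
])

```text
time: 3.95
tool_pos: [0.5523, 0.0239, 0.2331]
tool_rot: [3.142, -0.0, 1.785]
contact_force: [0.3, 0.9, 0.7]
opening: -0.0001
grip_force: 0.0
```

Request:
step_arm([
  {"delta_pos": [0, 0, 0.03], "dr": [0, 0, 0], "fingers": 1},
  {"delta_pos": [0, 0, 0.06], "dr": [0, 0, 0], "fingers": 1},
  {"delta_pos": [0, 0, 0.09], "dr": [0, 0, 0], "fingers": 1},
  {"delta_pos": [0, 0, 0.12], "dr": [0, 0, 0], "fingers": 1},
  {"delta_pos": [0, 0, 0.12], "dr": [0, 0, 0], "fingers": 1},
])

```text
time: 4.58
tool_pos: [0.5523, 0.0239, 0.2319]
tool_rot: [3.142, -0.0, 1.785]
contact_force: [0.7, -0.8, 0.0]
opening: 0.0005
grip_force: 0.1
```

Request:
step_arm([
  {"delta_pos": [0, 0, 0.03], "dr": [0, 0, 0], "fingers": 1},
  {"delta_pos": [0, 0, 0.06], "dr": [0, 0, 0], "fingers": 1},
  {"delta_pos": [0, 0, 0.09], "dr": [0, 0, 0], "fingers": 1},
  {"delta_pos": [0, 0, 0.12], "dr": [0, 0, 0], "fingers": 1},
  {"delta_pos": [0, 0, 0.12], "dr": [0, 0, 0], "fingers": 1},
])

```text
time: 5.2
tool_pos: [0.5523, 0.024, 0.2307]
tool_rot: [3.142, -0.0, 1.785]
contact_force: [-0.4, -0.1, 0.2]
opening: 0.0002
grip_force: 0.1
```

Request:
step_arm([
  {"delta_pos": [0, 0, 0.02], "dr": [0, 0, 0], "fingers": 1},
  {"delta_pos": [0, 0, 0.04], "dr": [0, 0, 0], "fingers": 1},
  {"delta_pos": [0, 0, 0.06], "dr": [0, 0, 0], "fingers": 1},
  {"delta_pos": [0, 0, 0.08], "dr": [0, 0, 0], "fingers": 1},
  {"delta_pos": [0, 0, 0.08], "dr": [0, 0, 0], "fingers": 1},
])

```text
time: 5.82
tool_pos: [0.5524, 0.0239, 0.2301]
tool_rot: [3.141, 0.0, 1.785]
contact_force: [-0.4, 0.2, 2.1]
opening: 0.0007
grip_force: 0.8
```

Request:
step_arm([
  {"delta_pos": [0, 0, 0.01], "dr": [0, 0, 0], "fingers": 1},
  {"delta_pos": [0, 0, 0.02], "dr": [0, 0, 0], "fingers": 1},
  {"delta_pos": [0, 0, 0.03], "dr": [0, 0, 0], "fingers": 1},
  {"delta_pos": [0, 0, 0.03], "dr": [0, 0, 0], "fingers": 1},
  {"delta_pos": [0, 0, 0.03], "dr": [0, 0, 0], "fingers": 1},
])

```text
time: 6.45
tool_pos: [0.5524, 0.0239, 0.2298]
tool_rot: [3.141, 0.0, 1.785]
contact_force: [-1.2, -0.6, 3.3]
opening: 0.0005
grip_force: 2.0
```

Request:
step_arm([
  {"delta_pos": [0, 0, 0.02], "dr": [0, 0, 0], "fingers": 1},
  {"delta_pos": [0, 0, 0.04], "dr": [0, 0, 0], "fingers": 1},
  {"delta_pos": [0, 0, 0.04], "dr": [0, 0, 0], "fingers": 1},
  {"delta_pos": [0, 0, 0.04], "dr": [0, 0, 0], "fingers": 1},
  {"delta_pos": [0, 0, 0.04], "dr": [0, 0, 0], "fingers": 1},
])

```text
time: 7.08
tool_pos: [0.5524, 0.0239, 0.2296]
tool_rot: [3.141, 0.0, 1.785]
contact_force: [-1.3, -0.3, 6.5]
opening: 0.0003
grip_force: 2.9
```

Left stop reached at 6.5 N. Lifting, then crossing to the right side.

Request:
step_arm([
  {"delta_pos": [0, 0, -4], "dr": [0, 0, 0], "fingers": 1},
  {"delta_pos": [0, 0, -8], "dr": [0, 0, 0], "fingers": 1},
  {"delta_pos": [-4, 0, -8], "dr": [0, 0, 0], "fingers": 1},
  {"delta_pos": [-8.5, 0, -8], "dr": [0, 0, 0], "fingers": 1},
  {"delta_pos": [-12.7, 0, -8], "dr": [0, 0, 0], "fingers": 1},
])

```text
time: 7.7
tool_pos: [0.5794, -0.1012, 0.3086]
tool_rot: [-3.141, -0.001, 1.785]
contact_force: [1.0, 0.3, -0.3]
opening: 0.0004
grip_force: 0.0
```

Request:
step_arm([
  {"delta_pos": [0, 0, 2.5], "dr": [0, 0, 0], "fingers": 1},
  {"delta_pos": [0, 0, 4.5], "dr": [0, 0, 0], "fingers": 1},
  {"delta_pos": [0, 0, 5.7], "dr": [0, 0, 0], "fingers": 1},
  {"delta_pos": [0, 0, 6.1], "dr": [0, 0, 0], "fingers": 1},
  {"delta_pos": [0, 0, 6.3], "dr": [0, 0, 0], "fingers": 1},
])

```text
time: 8.32
tool_pos: [0.5795, -0.1001, 0.2466]
tool_rot: [3.141, 0.0, 1.785]
contact_force: [-0.2, -0.5, -0.3]
opening: 0.0003
grip_force: 0.0
```

Request:
step_arm([
  {"delta_pos": [0, 0, 0.2], "dr": [0, 0, 0], "fingers": 1},
  {"delta_pos": [0, 0, 0.4], "dr": [0, 0, 0], "fingers": 1},
  {"delta_pos": [0, 0, 0.6], "dr": [0, 0, 0], "fingers": 1},
  {"delta_pos": [0, 0, 0.8], "dr": [0, 0, 0], "fingers": 1},
  {"delta_pos": [0, 0, 1.0], "dr": [0, 0, 0], "fingers": 1},
])

```text
time: 8.95
tool_pos: [0.5793, -0.1002, 0.2361]
tool_rot: [3.141, 0.0, 1.785]
contact_force: [0.0, -0.2, -0.1]
opening: 0.0006
grip_force: 0.1
```

```bash
sed -i 's/.568,-.038,.235/.566,-.039,.235/' h.py
python3 - <<'E'
from h import *
go(disc(0,-.062,-.005),102)
im=viewer.read_camera("side")
c=cv2.resize(im[125:175,230:280,::-1],None,fx=10,fy=10,interpolation=cv2.INTER_CUBIC)
cv2.imwrite("pics/side2.png",np.clip(c.astype(float)*2,0,255).astype(np.uint8))
for y in np.radians([40,50,60]):
    d=np.array([np.cos(y),np.sin(y),0])*.025
    print([(proj("side",AX+[0,0,.053]+s*d)-[230,125])*10 for s in(-1,1)])
E
```

```text
t 8.95 pos [ 0.5793 -0.1002  0.2361] rot [3.1414 0.     1.7848] F [ 0.0382 -0.1558 -0.058 ] M [-0.1671  0.0031 -0.0241] op 0.0005770755953535318 q [-0.3017  0.452   1.3272  0.      1.3622 -0.5157]
delta cm [ 0.065  -0.0286  0.6144] dr deg [0.0101 0.0025 0.2613]
[array([303.77  , 214.3879]), array([158.0817, 226.3505])]
[array([300.7999, 208.5649]), array([160.7583, 232.2466])]
[array([295.7361, 203.1226]), array([165.5954, 237.8043])]
```

View pics/side2.png

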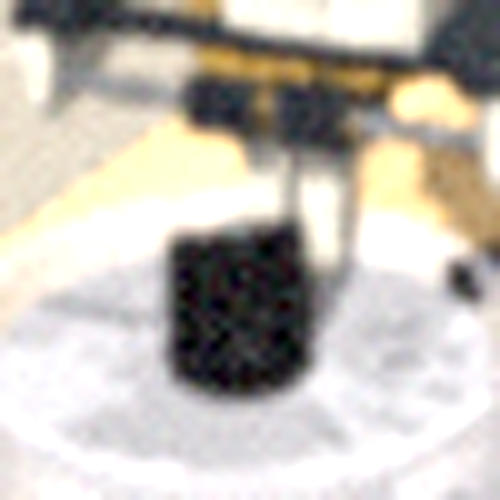

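The wing's top edge runs from (172,235) to (300,222), so the wing yaw is about 50°. Continuing the right press.

Request:
step_arm([
  {"delta_pos": [0, 0, 0.1], "dr": [0, 0, 0], "fingers": 1},
  {"delta_pos": [0, 0, 0.2], "dr": [0, 0, 0], "fingers": 1},
  {"delta_pos": [0, 0, 0.3], "dr": [0, 0, 0], "fingers": 1},
  {"delta_pos": [0, 0, 0.4], "dr": [0, 0, 0], "fingers": 1},
  {"delta_pos": [0, 0, 0.45], "dr": [0, 0, 0], "fingers": 1},
])

```text
time: 9.62
tool_pos: [0.5793, -0.1001, 0.2316]
tool_rot: [3.142, -0.0, 1.785]
contact_force: [0.2, -0.9, 0.4]
opening: 0.0006
grip_force: 0.1
```

Request:
step_arm([
  {"delta_pos": [0, 0, 0.02], "dr": [0, 0, 0], "fingers": 1},
  {"delta_pos": [0, 0, 0.04], "dr": [0, 0, 0], "fingers": 1},
  {"delta_pos": [0, 0, 0.06], "dr": [0, 0, 0], "fingers": 1},
  {"delta_pos": [0, 0, 0.08], "dr": [0, 0, 0], "fingers": 1},
  {"delta_pos": [0, 0, 0.08], "dr": [0, 0, 0], "fingers": 1},
])

```text
time: 10.25
tool_pos: [0.5793, -0.1001, 0.2309]
tool_rot: [3.142, -0.0, 1.785]
contact_force: [0.4, -0.5, 0.5]
opening: 0.0006
grip_force: 0.1
```

Request:
step_arm([
  {"delta_pos": [0, 0, 0.02], "dr": [0, 0, 0], "fingers": 1},
  {"delta_pos": [0, 0, 0.04], "dr": [0, 0, 0], "fingers": 1},
  {"delta_pos": [0, 0, 0.06], "dr": [0, 0, 0], "fingers": 1},
  {"delta_pos": [0, 0, 0.08], "dr": [0, 0, 0], "fingers": 1},
  {"delta_pos": [0, 0, 0.08], "dr": [0, 0, 0], "fingers": 1},
])

```text
time: 10.88
tool_pos: [0.5793, -0.1001, 0.2302]
tool_rot: [3.141, -0.0, 1.785]
contact_force: [-0.3, 1.1, 1.1]
opening: 0.0005
grip_force: 0.6
```

Request:
step_arm([
  {"delta_pos": [0, 0, 0.02], "dr": [0, 0, 0], "fingers": 1},
  {"delta_pos": [0, 0, 0.04], "dr": [0, 0, 0], "fingers": 1},
  {"delta_pos": [0, 0, 0.06], "dr": [0, 0, 0], "fingers": 1},
  {"delta_pos": [0, 0, 0.08], "dr": [0, 0, 0], "fingers": 1},
  {"delta_pos": [0, 0, 0.08], "dr": [0, 0, 0], "fingers": 1},
])

```text
time: 11.5
tool_pos: [0.5793, -0.1001, 0.2298]
tool_rot: [3.141, 0.0, 1.785]
contact_force: [-1.1, 1.2, 4.1]
opening: 0.0006
grip_force: 2.6
```

Request:
step_arm([
  {"delta_pos": [0, 0, 0.02], "dr": [0, 0, 0], "fingers": 1},
  {"delta_pos": [0, 0, 0.02], "dr": [0, 0, 0], "fingers": 1},
  {"delta_pos": [0, 0, 0.02], "dr": [0, 0, 0], "fingers": 1},
  {"delta_pos": [0, 0, -3], "dr": [0, 0, 0], "fingers": 1},
  {"delta_pos": [0, 0, -8], "dr": [0, 0, 0], "fingers": 1},
])

```text
time: 12.12
tool_pos: [0.5785, -0.1001, 0.308]
tool_rot: [-3.137, -0.002, 1.785]
contact_force: [0.8, -0.2, 0.7]
opening: 0.0004
grip_force: 0.0
```

Request:
step_arm([
  {"delta_pos": [1.2, 0, -1], "dr": [0, 0, 10.5], "fingers": -0.2},
  {"delta_pos": [2.4, 0, -1], "dr": [0, 0, 21], "fingers": -0.2},
  {"delta_pos": [3.6, 0, -1], "dr": [0, 0, 31.5], "fingers": -0.2},
  {"delta_pos": [5, 0, -1], "dr": [0, 0, 42], "fingers": -0.2},
  {"delta_pos": [6.25, 0, -1], "dr": [0, 0, 52], "fingers": -0.2},
])

```text
time: 12.75
tool_pos: [0.5659, -0.0388, 0.3187]
tool_rot: [-3.141, 0.0, 0.871]
contact_force: [0.7, 0.1, -0.1]
opening: 0.0463
grip_force: 0.0
```

```bash
python3 -c "
from h import *
go(disc(0,0,.017),50)"
```

```text
t 12.75 pos [ 0.5659 -0.0388  0.3187] rot [-3.1411  0.0005  0.8714] F [ 0.7056  0.1435 -0.0908] M [-0.1419  0.1076 -0.0081] op 0.0463096310164581 q [-0.2035  0.3724  1.2277 -0.0002  1.5422  0.4959]
delta cm [-0.0029  0.0281  6.6748] dr deg [-0.0305  0.0268 -0.0734]
```

Request:
step_arm([
  {"delta_pos": [0, 0, 1.5], "dr": [0, 0, 0], "fingers": -0.2},
  {"delta_pos": [0, 0, 3], "dr": [0, 0, 0], "fingers": -0.2},
  {"delta_pos": [0, 0, 4.5], "dr": [0, 0, 0], "fingers": -0.2},
  {"delta_pos": [0, 0, 5.8], "dr": [0, 0, 0], "fingers": -0.2},
  {"delta_pos": [0, 0, 6.6], "dr": [0, 0, 0], "fingers": -0.2},
])

```text
time: 13.38
tool_pos: [0.5658, -0.0393, 0.2521]
tool_rot: [-3.141, 0.001, 0.878]
contact_force: [-0.1, -0.7, -0.6]
opening: 0.0549
grip_force: 0.0
```

Request:
step_arm([
  {"delta_pos": [0, 0, 0], "dr": [0, 0, 0], "fingers": 1},
  {"delta_pos": [0, 0, 0], "dr": [0, 0, 0], "fingers": 1},
  {"delta_pos": [0, 0, 0], "dr": [0, 0, 0], "fingers": 1},
  {"delta_pos": [0, 0, 0], "dr": [0, 0, 0], "fingers": 1},
  {"delta_pos": [0, 0, 0], "dr": [0, 0, 0], "fingers": 1},
], newtons=10)

```text
time: 14.0
tool_pos: [0.5662, -0.0391, 0.2536]
tool_rot: [3.141, -0.0, 0.877]
contact_force: [0.4, -0.7, 0.9]
opening: 0.0149
grip_force: 9.6
```

```bash
python3 -c "
from h import *
go(disc(0,0,.017),12)"
```

```text
t 14.0 pos [ 0.5662 -0.0391  0.2536] rot [ 3.141  -0.0004  0.8772] F [ 0.3824 -0.6632  0.8573] M [-0.1633  0.0376 -0.0881] op 0.014874509245947553 q [-0.2041  0.402   1.3581  0.0001  1.3808  0.4895]
delta cm [ 0.0004 -0.0228  0.1583] dr deg [ 0.0266 -0.0342 38.2606]
```

Request:
step_arm([
  {"delta_pos": [0, 0, 0], "dr": [0, 0, 0], "fingers": 1},
  {"delta_pos": [0, 0, 0], "dr": [0, 0, 0], "fingers": 1},
  {"delta_pos": [0, 0, 0], "dr": [0, 0, 3], "fingers": 1},
  {"delta_pos": [0, 0, 0], "dr": [0, 0, 6], "fingers": 1},
  {"delta_pos": [0, 0, 0], "dr": [0, 0, 10], "fingers": 1},
], newtons=60)

```text
time: 14.62
tool_pos: [0.5663, -0.0389, 0.2536]
tool_rot: [3.141, -0.001, 0.702]
contact_force: [0.9, 1.4, 1.8]
opening: 0.0139
grip_force: 59.8
```

```bash
python3 -c "
from h import *
go(disc(0,0,.017),12)"
```

```text
t 14.625 pos [ 0.5663 -0.0389  0.2536] rot [ 3.141  -0.0008  0.7016] F [0.8974 1.3956 1.763 ] M [-0.0097 -0.0248  0.3214] op 0.01389311520525899 q [-0.2038  0.402   1.3579  0.0003  1.3807  0.6653]
delta cm [-0.0271 -0.0148  0.16  ] dr deg [ 0.019  -0.0547 28.1975]
```

Request:
step_arm([
  {"delta_pos": [0, 0, 0], "dr": [0, 0, 2.5], "fingers": 1},
  {"delta_pos": [0, 0, 0], "dr": [0, 0, 5], "fingers": 1},
  {"delta_pos": [0, 0, 0], "dr": [0, 0, 7.5], "fingers": 1},
  {"delta_pos": [0, 0, 0], "dr": [0, 0, 10], "fingers": 1},
  {"delta_pos": [0, 0, 0], "dr": [0, 0, 12], "fingers": 1},
])

```text
time: 15.25
tool_pos: [0.5662, -0.0388, 0.2536]
tool_rot: [3.141, -0.001, 0.493]
contact_force: [0.2, 0.6, 2.5]
opening: 0.0136
grip_force: 59.8
```

```bash
python3 -c "
from h import *
go(disc(0,0,.017),12)"
```

```text
t 15.25 pos [ 0.5662 -0.0388  0.2536] rot [ 3.1414 -0.0008  0.4927] F [0.2128 0.6343 2.5086] M [0.099  0.0011 0.3153] op 0.013604648671947687 q [-0.2038  0.402   1.358   0.0004  1.3808  0.8743]
delta cm [-0.0274  0.0026  0.1581] dr deg [ 0.0015 -0.0488 16.2286]
```

Request:
step_arm([
  {"delta_pos": [0, 0, 0], "dr": [0, 0, 2], "fingers": 1},
  {"delta_pos": [0, 0, 0], "dr": [0, 0, 4], "fingers": 1},
  {"delta_pos": [0, 0, 0], "dr": [0, 0, 6], "fingers": 1},
  {"delta_pos": [0, 0, 0], "dr": [0, 0, 8], "fingers": 1},
  {"delta_pos": [0, 0, 0], "dr": [0, 0, 8], "fingers": 1},
])

```text
time: 15.88
tool_pos: [0.5662, -0.0388, 0.2536]
tool_rot: [-3.141, -0.001, 0.353]
contact_force: [2.6, 4.3, 5.3]
opening: 0.0132
grip_force: 59.8
```

```bash
python3 -c "
from h import *
go(disc(0,0,.017),12)"
```

```text
t 15.875 pos [ 0.5662 -0.0388  0.2536] rot [-3.1414 -0.0009  0.3533] F [2.5924 4.3246 5.2912] M [ 0.6    -0.1205  0.2963] op 0.013192611675321365 q [-0.2038  0.402   1.3581  0.0006  1.3809  1.0135]
delta cm [-0.0243  0.0124  0.1561] dr deg [-0.0159 -0.048   8.2445]
```

Request:
step_arm([
  {"delta_pos": [0, 0, 0], "dr": [0, 0, 1], "fingers": 1},
  {"delta_pos": [0, 0, 0], "dr": [0, 0, 2], "fingers": 1},
  {"delta_pos": [0, 0, 0], "dr": [0, 0, 3], "fingers": 1},
  {"delta_pos": [0, 0, 0], "dr": [0, 0, 4], "fingers": 1},
  {"delta_pos": [0, 0, 0], "dr": [0, 0, 4], "fingers": 1},
])

```text
time: 16.5
tool_pos: [0.5662, -0.0387, 0.2536]
tool_rot: [-3.141, -0.001, 0.283]
contact_force: [2.0, 5.2, 5.2]
opening: 0.0139
grip_force: 59.8
```

```bash
python3 -c "
from h import *
go(disc(0,0,.017),12)"
```

```text
t 16.5 pos [ 0.5662 -0.0387  0.2536] rot [-3.1412 -0.0008  0.2835] F [2.0268 5.2325 5.1763] M [ 0.7678 -0.1198  0.2899] op 0.013860612479986328 q [-0.2038  0.402   1.3581  0.0007  1.3809  1.0834]
delta cm [-0.0222  0.0202  0.1554] dr deg [-0.0242 -0.0452  4.2424]
```

Request:
step_arm([
  {"delta_pos": [0, 0, 0], "dr": [0, 0, 0.7], "fingers": 1},
  {"delta_pos": [0, 0, 0], "dr": [0, 0, 1.4], "fingers": 1},
  {"delta_pos": [0, 0, 0], "dr": [0, 0, 2.1], "fingers": 1},
  {"delta_pos": [0, 0, 0], "dr": [0, 0, 3], "fingers": 1},
  {"delta_pos": [0, 0, 0], "dr": [0, 0, 3], "fingers": 1},
])

```text
time: 17.12
tool_pos: [0.5661, -0.0387, 0.2536]
tool_rot: [-3.141, -0.001, 0.231]
contact_force: [1.9, 4.3, 5.7]
opening: 0.0137
grip_force: 59.8
```

```bash
python3 -c "
from h import *
go(disc(0,0,.017),12)"
```

```text
t 17.125 pos [ 0.5661 -0.0387  0.2536] rot [-3.1411 -0.0008  0.2312] F [1.9393 4.2892 5.6656] M [ 0.7832 -0.1156  0.2811] op 0.013682997137550468 q [-0.2038  0.402   1.3581  0.0008  1.381   1.1357]
delta cm [-0.0199  0.0218  0.1566] dr deg [-0.0278 -0.044   1.245 ]
```

Request:
step_arm([
  {"delta_pos": [0, 0, 0], "dr": [0, 0, 0.7], "fingers": 1},
  {"delta_pos": [0, 0, 0], "dr": [0, 0, 1.4], "fingers": 1},
  {"delta_pos": [0, 0, 0], "dr": [0, 0, 2.1], "fingers": 1},
  {"delta_pos": [0, 0, 0], "dr": [0, 0, 3], "fingers": 1},
  {"delta_pos": [0, 0, 0], "dr": [0, 0, 3], "fingers": 1},
])

```text
time: 17.75
tool_pos: [0.5661, -0.0387, 0.2536]
tool_rot: [-3.141, -0.001, 0.179]
contact_force: [1.4, 4.6, 5.3]
opening: 0.0135
grip_force: 59.8
```

```bash
python3 -c "
from h import *
go(disc(0,0,.017),12)"
```

```text
t 17.75 pos [ 0.5661 -0.0387  0.2536] rot [-3.141  -0.0007  0.1789] F [1.4028 4.5629 5.3267] M [ 0.7795 -0.1641  0.3296] op 0.013539912972112794 q [-0.2037  0.402   1.3581  0.0008  1.381   1.1881]
delta cm [-0.0197  0.0287  0.1558] dr deg [-0.0317 -0.0421 -1.7519]
```

Request:
step_arm([
  {"delta_pos": [0, 0, 0], "dr": [0, 0, 0.5], "fingers": 1},
  {"delta_pos": [0, 0, 0], "dr": [0, 0, 1], "fingers": 1},
  {"delta_pos": [0, 0, 0], "dr": [0, 0, 1.5], "fingers": 1},
  {"delta_pos": [0, 0, 0], "dr": [0, 0, 2], "fingers": 1},
  {"delta_pos": [0, 0, 0], "dr": [0, 0, 2], "fingers": 1},
])

```text
time: 18.38
tool_pos: [0.5661, -0.0387, 0.2535]
tool_rot: [-3.141, -0.001, 0.144]
contact_force: [1.8, 4.1, 4.2]
opening: 0.0139
grip_force: 59.8
```

```bash
python3 -c "
from h import *
go(disc(0,0,.017),12)"
```

```text
t 18.375 pos [ 0.5661 -0.0387  0.2535] rot [-3.1409 -0.0007  0.144 ] F [1.8035 4.0952 4.2   ] M [ 0.762  -0.1273  0.2984] op 0.013875348459367557 q [-0.2038  0.402   1.3582  0.0009  1.381   1.2229]
delta cm [-0.0176  0.0269  0.1537] dr deg [-0.0374 -0.0404 -3.7514]
```

Request:
step_arm([
  {"delta_pos": [0, 0, 0], "dr": [0, 0, 0.6], "fingers": 1},
  {"delta_pos": [0, 0, 0], "dr": [0, 0, 1.2], "fingers": 1},
  {"delta_pos": [0, 0, 0], "dr": [0, 0, 1.8], "fingers": 1},
  {"delta_pos": [0, 0, 0], "dr": [0, 0, 2.5], "fingers": 1},
  {"delta_pos": [0, 0, 0], "dr": [0, 0, 2.5], "fingers": 1},
])

```text
time: 19.0
tool_pos: [0.5661, -0.0386, 0.2536]
tool_rot: [-3.141, -0.001, 0.1]
contact_force: [1.6, 5.3, 5.2]
opening: 0.0138
grip_force: 59.8
```

```bash
python3 -c "
from h import *
go(disc(0,0,.017),12)"
```

```text
t 19.0 pos [ 0.5661 -0.0386  0.2536] rot [-3.1409 -0.0007  0.1003] F [1.6325 5.294  5.1548] M [ 0.8145 -0.0588  0.2941] op 0.013814449579601963 q [-0.2037  0.402   1.3582  0.0009  1.381   1.2666]
delta cm [-0.0172  0.0339  0.1568] dr deg [-0.0396 -0.0431 -6.2514]
```

No snug stop yet at yaw 5.7°, so I'll measure the disc yaw more accurately from the blade strip and the slits.

Run:
```python
from h import *
w=cv2.cvtColor(cv2.imread("pics/rect.png"),cv2.COLOR_BGR2GRAY)
C=np.array([(-.039-.064)*-3000,(.66-.566)*3000]); print("axle px",C)
m=cv2.adaptiveThreshold(w,255,cv2.ADAPTIVE_THRESH_MEAN_C,cv2.THRESH_BINARY_INV,41,9)
n,l,st,ce=cv2.connectedComponentsWithStats(m)
for i in range(1,n):
    if 100<st[i,4]<6000:
        ys,xs=np.where(l==i); r=np.hypot(xs.mean()-C[0],ys.mean()-C[1])
        if r<240:
            vx,vy,_,_=cv2.fitLine(np.c_[xs,ys].astype(np.float32),cv2.DIST_L2,0,.01,.01).ravel()
            print(st[i],ce[i],"axis deg",np.degrees(np.arctan2(-vx,-vy))%180,"bearing",np.degrees(np.arctan2(C[0]-ce[i][0],C[1]-ce[i][1])))
```

```text
axle px [309. 282.]
[ 281   27   59  155 3691] [309.9921 104.1777] axis deg 11.37561 bearing -0.3196732304640082
[391 173  37  13 332] [409.0934 178.741 ] axis deg 85.52532 bearing -44.10812731600428
[459 208  14  16 136] [465.9338 215.3162] axis deg 34.55757 bearing -66.97854413453342
[280 251  15  25 200] [286.075 264.02 ] axis deg 21.773224 bearing 51.893029948772046
[463 255  50  33 496] [494.8246 268.1109] axis deg 121.017876 bearing -85.72548191606067
[417 296  20  12 123] [428.2033 302.6341] axis deg 114.642746 bearing -99.82061398230132
[415 352  21  20 242] [425.0124 361.3347] axis deg 50.286804 bearing -124.36614905251652
[450 377  20  18 221] [459.6244 385.6697] axis deg 49.671494 bearing -124.5383162733287
[384 396  21  22 246] [394.3374 406.9959] axis deg 44.462112 bearing -145.67781066624104
[482 401  17  13 154] [489.8442 407.0974] axis deg 61.43113 bearing -124.67321691105357
[203 405  43  83 887] [221.9346 448.6122] axis deg 155.93913 bearing 152.4100886417198
[333 410  17  20 253] [341.2213 418.8261] axis deg 16.070984 bearing -166.74877916314315
[285 413  13  15 165] [290.9576 420.0485] axis deg 178.87964 bearing 172.55386013445255
[404 423  34  43 362] [421.9337 447.116 ] axis deg 36.09395 bearing -145.62920953307565
[284 435  11  18 154] [288.6753 443.4675] axis deg 165.24051 bearing 172.82564403984324
[345 442  11  19 163] [350.0982 451.092 ] axis deg 18.478348 bearing -166.3390371248614
[278 472  14  36 337] [284.6617 488.3858] axis deg 172.96634 bearing 173.2743909232833
[351 476  15  21 242] [358.2603 486.0455] axis deg 19.874954 bearing -166.4274483631586
```

The blade strip gives 11.4° and the slits about 13°, so yaw is about 12±2°. The wing's snug angle may not match that exactly. Torque is the real guide and still reads only running friction, so I'll keep going in small steps.

Request:
step_arm([
  {"delta_pos": [0, 0, 0], "dr": [0, 0, 0.5], "fingers": 1},
  {"delta_pos": [0, 0, 0], "dr": [0, 0, 1], "fingers": 1},
  {"delta_pos": [0, 0, 0], "dr": [0, 0, 1.5], "fingers": 1},
  {"delta_pos": [0, 0, 0], "dr": [0, 0, 2], "fingers": 1},
  {"delta_pos": [0, 0, 0], "dr": [0, 0, 2], "fingers": 1},
])

```text
time: 19.62
tool_pos: [0.5661, -0.0386, 0.2535]
tool_rot: [-3.141, -0.001, 0.066]
contact_force: [1.0, 4.2, 4.7]
opening: 0.0138
grip_force: 59.8
```

Run:
```python
from h import *
go(disc(0,0,.017),12); print(robot.observe()["joint_efforts"])
im=viewer.read_camera("side")
c=cv2.resize(im[120:180,225:285,::-1],None,fx=10,fy=10,interpolation=cv2.INTER_CUBIC)
cv2.imwrite("pics/side3.png",np.clip(c.astype(float)*1.5,0,255).astype(np.uint8))
```

```text
t 19.625 pos [ 0.5661 -0.0386  0.2535] rot [-3.1408 -0.0006  0.0655] F [1.0375 4.2305 4.7449] M [ 0.7876 -0.0416  0.2839] op 0.013777931627850756 q [-0.2037  0.402   1.3582  0.001   1.381   1.3014]
delta cm [-0.0149  0.039   0.1537] dr deg [-0.0439 -0.0379 -8.2457]
[ -3.1261 -44.3869 -23.4557  -1.4727   0.0789   0.3377]
```

View pics/side3.png

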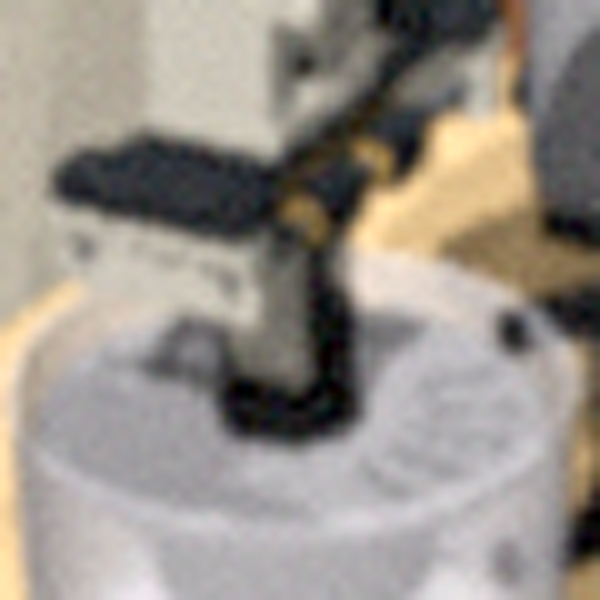

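The side view shows the fingers flat on the wing, with the wing end at (340,350) and no sign of slip. The joint-6 effort of 0.34 N m agrees with the torque reading. Continuing.

Request:
step_arm([
  {"delta_pos": [0, 0, 0], "dr": [0, 0, 0.6], "fingers": 1},
  {"delta_pos": [0, 0, 0], "dr": [0, 0, 1.2], "fingers": 1},
  {"delta_pos": [0, 0, 0], "dr": [0, 0, 1.8], "fingers": 1},
  {"delta_pos": [0, 0, 0], "dr": [0, 0, 2.5], "fingers": 1},
  {"delta_pos": [0, 0, 0], "dr": [0, 0, 2.5], "fingers": 1},
])

```text
time: 20.3
tool_pos: [0.5661, -0.0386, 0.2536]
tool_rot: [-3.141, -0.001, 0.022]
contact_force: [1.7, 3.8, 5.8]
opening: 0.0139
grip_force: 59.8
```

```bash
cat > t.py <<'E'
from h import *
s=robot.observe(); print(s["time"],"yaw",np.degrees(s["tool_rot"][2]),"M",s["torque"],"F",s["contact_force"],"e6",s["joint_efforts"][5])
E
python3 t.py
```

```text
20.3 yaw 1.252274298299499 M [ 0.8372 -0.0732  0.2893] F [1.6899 3.7887 5.7919] e6 0.34979785792529583
```

Request:
step_arm([
  {"delta_pos": [0, 0, 0], "dr": [0, 0, 0.6], "fingers": 1},
  {"delta_pos": [0, 0, 0], "dr": [0, 0, 1.2], "fingers": 1},
  {"delta_pos": [0, 0, 0], "dr": [0, 0, 1.8], "fingers": 1},
  {"delta_pos": [0, 0, 0], "dr": [0, 0, 2.5], "fingers": 1},
  {"delta_pos": [0, 0, 0], "dr": [0, 0, 2.5], "fingers": 1},
])

```text
time: 20.92
tool_pos: [0.5661, -0.0386, 0.2536]
tool_rot: [-3.141, -0.001, -0.022]
contact_force: [1.2, 5.4, 5.6]
opening: 0.0137
grip_force: 59.8
```

```bash
python3 t.py
```

```text
20.925 yaw -1.2490516141823087 M [ 0.8615 -0.1277  0.2342] F [1.2492 5.3816 5.6325] e6 0.3499342314898968
```

Request:
step_arm([
  {"delta_pos": [0, 0, 0], "dr": [0, 0, 0.6], "fingers": 1},
  {"delta_pos": [0, 0, 0], "dr": [0, 0, 1.2], "fingers": 1},
  {"delta_pos": [0, 0, 0], "dr": [0, 0, 1.8], "fingers": 1},
  {"delta_pos": [0, 0, 0], "dr": [0, 0, 2.5], "fingers": 1},
  {"delta_pos": [0, 0, 0], "dr": [0, 0, 2.5], "fingers": 1},
])

```text
time: 21.55
tool_pos: [0.5661, -0.0385, 0.2536]
tool_rot: [-3.141, -0.001, -0.065]
contact_force: [1.8, 5.1, 5.3]
opening: 0.0135
grip_force: 59.8
```

```bash
python3 t.py
```

```text
21.55 yaw -3.7445601923425422 M [ 0.9024 -0.1069  0.2629] F [1.8392 5.0868 5.339 ] e6 0.3498435951769352
```

Turned 54° without a stop. I'll rectify the current side and top views onto the disc plane to compare disc and nut orientation.

Run:
```python
from h import *
def rect(im,n,z=.235):
    P=np.array([[.466,.061],[.466,-.139],[.666,-.139],[.666,.061]])
    src=np.float32([proj(n,[x,y,z]) for x,y in P]); dst=np.float32([[(.061-y)*2000,(.666-x)*2000] for x,y in P])
    return cv2.warpPerspective(im,cv2.getPerspectiveTransform(src,dst),(400,400),flags=cv2.INTER_CUBIC)
a=viewer.read_camera("side")[:,:,::-1]; b=viewer.read_camera("top")[:,:,::-1]
cv2.imwrite("pics/cmp.png",np.clip(np.hstack([rect(a,"side"),rect(b,"top")]).astype(float)*1.4,0,255).astype(np.uint8))
```

```text
(no output)
```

View pics/cmp.png

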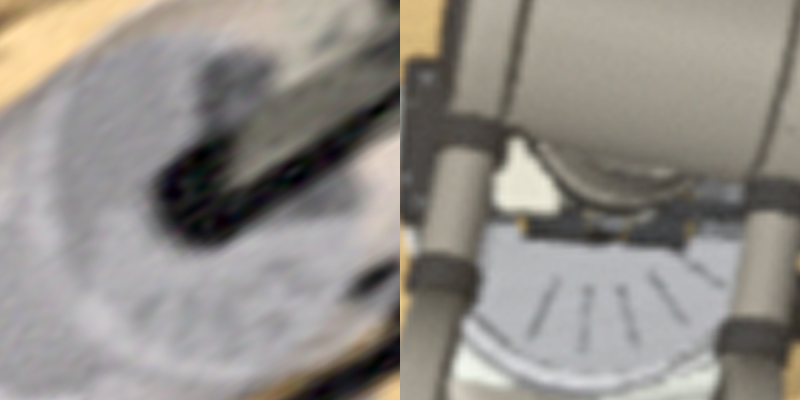

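The top view shows the slits unchanged, so the disc hasn't turned. The snug angle isn't tied to the blade. It can lie up to 60° from the start, so I'll continue by torque.

Request:
step_arm([
  {"delta_pos": [0, 0, 0], "dr": [0, 0, 0.6], "fingers": 1},
  {"delta_pos": [0, 0, 0], "dr": [0, 0, 1.2], "fingers": 1},
  {"delta_pos": [0, 0, 0], "dr": [0, 0, 1.8], "fingers": 1},
  {"delta_pos": [0, 0, 0], "dr": [0, 0, 2.5], "fingers": 1},
  {"delta_pos": [0, 0, 0], "dr": [0, 0, 2.5], "fingers": 1},
])

```text
time: 22.28
tool_pos: [0.5661, -0.0385, 0.2536]
tool_rot: [-3.141, -0.0, -0.109]
contact_force: [1.7, 5.3, 5.4]
opening: 0.0138
grip_force: 59.8
```

```bash
python3 t.py
```

```text
22.275 yaw -6.247399736191174 M [ 0.8168 -0.0935  0.312 ] F [1.6953 5.3347 5.4214] e6 0.3500187210738659
```

Request:
step_arm([
  {"delta_pos": [0, 0, 0], "dr": [0, 0, 0.6], "fingers": 1},
  {"delta_pos": [0, 0, 0], "dr": [0, 0, 1.2], "fingers": 1},
  {"delta_pos": [0, 0, 0], "dr": [0, 0, 1.8], "fingers": 1},
  {"delta_pos": [0, 0, 0], "dr": [0, 0, 2.5], "fingers": 1},
  {"delta_pos": [0, 0, 0], "dr": [0, 0, 2.5], "fingers": 1},
])

```text
time: 22.9
tool_pos: [0.5661, -0.0385, 0.2536]
tool_rot: [-3.14, -0.0, -0.153]
contact_force: [2.4, 5.8, 5.2]
opening: 0.0136
grip_force: 59.8
```

```bash
python3 t.py
```

```text
22.9 yaw -8.745185520466793 M [ 0.928  -0.0586  0.2841] F [2.3857 5.839  5.1716] e6 0.35009924322366714
```

Request:
step_arm([
  {"delta_pos": [0, 0, 0], "dr": [0, 0, 0.6], "fingers": 1},
  {"delta_pos": [0, 0, 0], "dr": [0, 0, 1.2], "fingers": 1},
  {"delta_pos": [0, 0, 0], "dr": [0, 0, 1.8], "fingers": 1},
  {"delta_pos": [0, 0, 0], "dr": [0, 0, 2.5], "fingers": 1},
  {"delta_pos": [0, 0, 0], "dr": [0, 0, 2.5], "fingers": 1},
])

```text
time: 23.52
tool_pos: [0.5661, -0.0385, 0.2536]
tool_rot: [-3.14, -0.0, -0.196]
contact_force: [1.6, 5.7, 5.3]
opening: 0.0139
grip_force: 59.8
```

```bash
python3 t.py
```

```text
23.525 yaw -11.24678201530012 M [ 0.9641 -0.1467  0.2522] F [1.5799 5.7276 5.2645] e6 0.3504573740065098
```

61° turned, more than the stated maximum, so slip is possible. I'll let go, rise and look.

Request:
step_arm([
  {"delta_pos": [0, 0, 0], "dr": [0, 0, 0], "fingers": -0.2},
  {"delta_pos": [0, 0, 0], "dr": [0, 0, 0], "fingers": -0.2},
  {"delta_pos": [0, 0, -0.5], "dr": [0, 0, 0], "fingers": -0.2},
  {"delta_pos": [0, 0, -6], "dr": [0, 0, 0], "fingers": -0.2},
  {"delta_pos": [0, 0, -12], "dr": [0, 0, 0], "fingers": -0.2},
])

```text
time: 24.15
tool_pos: [0.5655, -0.0394, 0.3742]
tool_rot: [3.141, 0.002, -0.197]
contact_force: [0.9, -0.8, -0.1]
opening: 0.0543
grip_force: 0.0
```

Run:
```python
from h import *
print(robot.observe()["opening"])
im=viewer.read_camera("side"); c=im[130:175,230:275,::-1]
e=cv2.resize(np.clip(c.astype(float)*2.2,0,255).astype(np.uint8),None,fx=12,fy=12,interpolation=cv2.INTER_CUBIC)
cv2.imwrite("pics/side4.png",e)
g=im.max(2); 
for r in range(138,170):
    x=np.where(g[r,240:270]<60)[0]
    if len(x): print(r,x.min()+240,x.max()+240,end="; ")
print()
for a in (50,30,12,0,-11):
    t=np.radians(a);u=np.array([np.cos(t),np.sin(t),0]);v=np.array([-np.sin(t),np.cos(t),0])
    print(a,[tuple(np.round((proj("side",AX+[0,0,.053]+p*.025*u+q*.007*v)-[230,130])*12).astype(int)) for p,q in((1,1),(1,-1),(-1,-1),(-1,1))])
```

```text
0.05426070851790128
147 248 250; 148 248 251; 149 248 256; 150 248 258; 151 248 259; 152 248 259; 153 248 259; 154 248 259; 155 248 259; 156 248 259; 157 248 259; 158 248 260; 159 247 260; 160 247 260; 161 247 260; 162 248 259; 163 249 257; 
50 [(np.int64(200), np.int64(230)), (np.int64(186), np.int64(208)), (np.int64(353), np.int64(179)), (np.int64(369), np.int64(201))]
30 [(np.int64(188), np.int64(216)), (np.int64(190), np.int64(193)), (np.int64(366), np.int64(193)), (np.int64(365), np.int64(216))]
12 [(np.int64(186), np.int64(203)), (np.int64(204), np.int64(181)), (np.int64(369), np.int64(206)), (np.int64(352), np.int64(229))]
0 [(np.int64(190), np.int64(194)), (np.int64(216), np.int64(174)), (np.int64(365), np.int64(215)), (np.int64(339), np.int64(236))]
-11 [(np.int64(197), np.int64(186)), (np.int64(230), np.int64(169)), (np.int64(359), np.int64(223)), (np.int64(325), np.int64(241))]
```

View pics/side4.png

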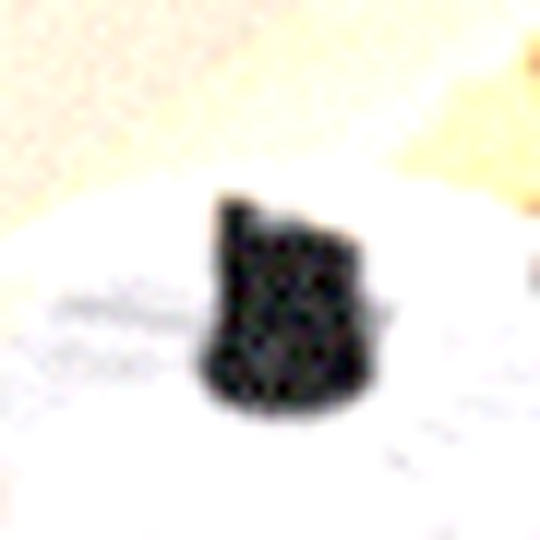

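The picture shows the wing really did turn: its far end is now at (230,200) and its near end at (355,238), about -5° to -11°. The first closing probably pulled the nut back from about 43° to 50°, so snug can lie as far as -17°. I'll regrasp and continue.

Request:
step_arm([
  {"delta_pos": [0, 0, 5], "dr": [0, 0, 0], "fingers": -0.2},
  {"delta_pos": [0, 0, 9], "dr": [0, 0, 0], "fingers": -0.2},
  {"delta_pos": [0, 0, 11], "dr": [0, 0, 0], "fingers": -0.2},
  {"delta_pos": [0, 0, 12], "dr": [0, 0, 0], "fingers": -0.2},
  {"delta_pos": [0, 0, 12], "dr": [0, 0, 0], "fingers": 1},
])

```text
time: 24.82
tool_pos: [0.566, -0.0392, 0.2532]
tool_rot: [3.142, 0.0, -0.196]
contact_force: [-0.7, -0.3, -0.2]
opening: 0.0491
grip_force: 0.0
```

Request:
step_arm([
  {"delta_pos": [0, 0, 0], "dr": [0, 0, 0], "fingers": 1},
  {"delta_pos": [0, 0, 0], "dr": [0, 0, 0], "fingers": 1},
  {"delta_pos": [0, 0, 0], "dr": [0, 0, 0], "fingers": 1},
  {"delta_pos": [0, 0, 0], "dr": [0, 0, 0], "fingers": 1},
  {"delta_pos": [0, 0, 0], "dr": [0, 0, 0], "fingers": 1},
])

```text
time: 25.45
tool_pos: [0.5663, -0.0385, 0.2537]
tool_rot: [-3.141, -0.001, -0.195]
contact_force: [0.8, 4.3, 2.9]
opening: 0.0137
grip_force: 59.9
```

Request:
step_arm([
  {"delta_pos": [0, 0, 0], "dr": [0, 0, 0.6], "fingers": 1},
  {"delta_pos": [0, 0, 0], "dr": [0, 0, 1.2], "fingers": 1},
  {"delta_pos": [0, 0, 0], "dr": [0, 0, 1.8], "fingers": 1},
  {"delta_pos": [0, 0, 0], "dr": [0, 0, 2.5], "fingers": 1},
  {"delta_pos": [0, 0, 0], "dr": [0, 0, 2.5], "fingers": 1},
])

```text
time: 26.08
tool_pos: [0.5663, -0.0385, 0.2537]
tool_rot: [-3.14, -0.001, -0.24]
contact_force: [1.6, 5.8, 2.7]
opening: 0.0136
grip_force: 59.9
```

```bash
python3 t.py
```

```text
26.075 yaw -13.729984382144725 M [0.8674 0.0053 0.3368] F [1.556  5.764  2.6511] e6 0.3437630273401737
```

Request:
step_arm([
  {"delta_pos": [0, 0, 0], "dr": [0, 0, 0.6], "fingers": 1},
  {"delta_pos": [0, 0, 0], "dr": [0, 0, 1.2], "fingers": 1},
  {"delta_pos": [0, 0, 0], "dr": [0, 0, 1.8], "fingers": 1},
  {"delta_pos": [0, 0, 0], "dr": [0, 0, 2.5], "fingers": 1},
  {"delta_pos": [0, 0, 0], "dr": [0, 0, 2.5], "fingers": 1},
])

```text
time: 26.7
tool_pos: [0.5663, -0.0385, 0.2537]
tool_rot: [-3.14, -0.001, -0.283]
contact_force: [0.1, 5.8, 3.5]
opening: 0.0138
grip_force: 59.9
```

```bash
python3 t.py
```

```text
26.7 yaw -16.206158218334693 M [ 0.8906 -0.0068  0.5245] F [0.1179 5.7532 3.4592] e6 0.5549853667616844
```

The torque is climbing: this is the stop. One degree more.

Request:
step_arm([
  {"delta_pos": [0, 0, 0], "dr": [0, 0, 0.4], "fingers": 1},
  {"delta_pos": [0, 0, 0], "dr": [0, 0, 0.8], "fingers": 1},
  {"delta_pos": [0, 0, 0], "dr": [0, 0, 1], "fingers": 1},
  {"delta_pos": [0, 0, 0], "dr": [0, 0, 1], "fingers": 1},
  {"delta_pos": [0, 0, 0], "dr": [0, 0, 1], "fingers": 1},
])

```text
time: 27.32
tool_pos: [0.5663, -0.0385, 0.2537]
tool_rot: [-3.141, -0.001, -0.3]
contact_force: [1.4, 5.2, 3.0]
opening: 0.0139
grip_force: 60.0
```

```bash
python3 t.py
```

```text
27.325 yaw -17.186326804435254 M [ 0.8642 -0.0743  0.6254] F [1.4435 5.2434 3.0408] e6 0.6095447950065136
```

Snug at about 0.62 N m. Releasing, rising, shutting the fingers and moving over the left side.

Request:
step_arm([
  {"delta_pos": [0, 0, 0], "dr": [0, 0, 0], "fingers": -0.2},
  {"delta_pos": [0, 0, 0], "dr": [0, 0, 0], "fingers": -0.2},
  {"delta_pos": [0, 0, -0.5], "dr": [0, 0, 0], "fingers": -0.2},
  {"delta_pos": [0, 0, -5], "dr": [0, 0, 0], "fingers": -0.2},
  {"delta_pos": [0, 0, -9], "dr": [0, 0, 0], "fingers": 1},
])

```text
time: 27.95
tool_pos: [0.5659, -0.0395, 0.3448]
tool_rot: [3.141, -0.0, -0.301]
contact_force: [-0.1, -0.9, -0.1]
opening: 0.0467
grip_force: 0.0
```

Request:
step_arm([
  {"delta_pos": [-0.9, -2.9, 0], "dr": [0, 0, 0], "fingers": 1},
  {"delta_pos": [-1.8, -5.9, 0], "dr": [0, 0, 0], "fingers": 1},
  {"delta_pos": [-1.8, -5.9, 1], "dr": [0, 0, 0], "fingers": 1},
  {"delta_pos": [-1.8, -5.9, 2], "dr": [0, 0, 0], "fingers": 1},
  {"delta_pos": [-1.8, -5.9, 3], "dr": [0, 0, 0], "fingers": 1},
])

```text
time: 28.58
tool_pos: [0.5661, 0.0216, 0.3123]
tool_rot: [3.141, 0.001, -0.302]
contact_force: [-0.2, -0.5, -0.2]
opening: 0.0015
grip_force: 0.0
```

```bash
python3 -c "
from h import *
go([.566,.023,.238],-17)
im=viewer.read_camera('side').max(2)
print([(r,*(np.where(im[r,240:270]<60)[0][[0,-1]]+240)) for r in range(145,160) if (im[r,240:270]<60).any()])"
```

```text
t 28.575 pos [0.5661 0.0216 0.3123] rot [ 3.1411  0.0008 -0.302 ] F [-0.1893 -0.5088 -0.1852] M [-0.0489  0.1038  0.0035] op 0.001460348773644616 q [-0.0969  0.3733  1.2434 -0.0003  1.5257  1.7759]
delta cm [-0.0497 -0.1316  7.4264] dr deg [ 0.0277  0.0453 -0.3016]
[(147, np.int64(249), np.int64(251)), (148, np.int64(248), np.int64(253)), (149, np.int64(248), np.int64(255)), (150, np.int64(248), np.int64(258)), (151, np.int64(248), np.int64(259)), (152, np.int64(248), np.int64(258)), (153, np.int64(248), np.int64(258)), (154, np.int64(248), np.int64(259)), (155, np.int64(248), np.int64(259)), (156, np.int64(248), np.int64(259)), (157, np.int64(248), np.int64(259)), (158, np.int64(248), np.int64(260)), (159, np.int64(247), np.int64(260))]
```

Request:
step_arm([
  {"delta_pos": [0, 0, 2.5], "dr": [0, 0, 0], "fingers": 1},
  {"delta_pos": [0, 0, 5], "dr": [0, 0, 0], "fingers": 1},
  {"delta_pos": [0, 0, 6.5], "dr": [0, 0, 0], "fingers": 1},
  {"delta_pos": [0, 0, 7.1], "dr": [0, 0, 0], "fingers": 1},
  {"delta_pos": [0, 0, 7.4], "dr": [0, 0, 0], "fingers": 1},
])

```text
time: 29.25
tool_pos: [0.5666, 0.0224, 0.2396]
tool_rot: [-3.141, -0.001, -0.301]
contact_force: [-0.3, -0.2, 0.1]
opening: 0.0007
grip_force: 0.0
```

Request:
step_arm([
  {"delta_pos": [0, 0, 0.02], "dr": [0, 0, 0], "fingers": 1},
  {"delta_pos": [0, 0, 0.04], "dr": [0, 0, 0], "fingers": 1},
  {"delta_pos": [0, 0, 0.06], "dr": [0, 0, 0], "fingers": 1},
  {"delta_pos": [0, 0, 0.08], "dr": [0, 0, 0], "fingers": 1},
  {"delta_pos": [0, 0, 0.08], "dr": [0, 0, 0], "fingers": 1},
])

```text
time: 29.88
tool_pos: [0.5663, 0.0226, 0.2386]
tool_rot: [-3.141, -0.0, -0.301]
contact_force: [-0.1, -0.2, 0.3]
opening: 0.0001
grip_force: 0.0
```

Request:
step_arm([
  {"delta_pos": [0, 0, 0.04], "dr": [0, 0, 0], "fingers": 1},
  {"delta_pos": [0, 0, 0.08], "dr": [0, 0, 0], "fingers": 1},
  {"delta_pos": [0, 0, 0.12], "dr": [0, 0, 0], "fingers": 1},
  {"delta_pos": [0, 0, 0.16], "dr": [0, 0, 0], "fingers": 1},
  {"delta_pos": [0, 0, 0.2], "dr": [0, 0, 0], "fingers": 1},
])

```text
time: 30.5
tool_pos: [0.5663, 0.0226, 0.2365]
tool_rot: [-3.142, 0.0, -0.301]
contact_force: [-0.4, 0.1, 0.0]
opening: 0.0003
grip_force: 0.0
```

Request:
step_arm([
  {"delta_pos": [0, 0, 0.02], "dr": [0, 0, 0], "fingers": 1},
  {"delta_pos": [0, 0, 0.04], "dr": [0, 0, 0], "fingers": 1},
  {"delta_pos": [0, 0, 0.06], "dr": [0, 0, 0], "fingers": 1},
  {"delta_pos": [0, 0, 0.06], "dr": [0, 0, 0], "fingers": 1},
  {"delta_pos": [0, 0, 0.06], "dr": [0, 0, 0], "fingers": 1},
])

```text
time: 31.12
tool_pos: [0.5663, 0.0226, 0.236]
tool_rot: [-3.141, -0.0, -0.301]
contact_force: [-0.3, -0.2, -0.1]
opening: 0.0002
grip_force: 0.0
```

Request:
step_arm([
  {"delta_pos": [0, 0, 0.02], "dr": [0, 0, 0], "fingers": 1},
  {"delta_pos": [0, 0, 0.04], "dr": [0, 0, 0], "fingers": 1},
  {"delta_pos": [0, 0, 0.06], "dr": [0, 0, 0], "fingers": 1},
  {"delta_pos": [0, 0, 0.08], "dr": [0, 0, 0], "fingers": 1},
  {"delta_pos": [0, 0, 0.08], "dr": [0, 0, 0], "fingers": 1},
])

```text
time: 31.75
tool_pos: [0.5663, 0.0226, 0.2351]
tool_rot: [-3.142, 0.0, -0.301]
contact_force: [0.5, 0.2, -0.4]
opening: 0.0003
grip_force: 0.0
```

Request:
step_arm([
  {"delta_pos": [0, 0, 0.02], "dr": [0, 0, 0], "fingers": 1},
  {"delta_pos": [0, 0, 0.04], "dr": [0, 0, 0], "fingers": 1},
  {"delta_pos": [0, 0, 0.06], "dr": [0, 0, 0], "fingers": 1},
  {"delta_pos": [0, 0, 0.06], "dr": [0, 0, 0], "fingers": 1},
  {"delta_pos": [0, 0, 0.06], "dr": [0, 0, 0], "fingers": 1},
])

```text
time: 32.38
tool_pos: [0.5663, 0.0226, 0.2347]
tool_rot: [-3.141, -0.0, -0.301]
contact_force: [-0.7, -0.2, 4.1]
opening: 0.0004
grip_force: 1.7
```

Firm contact at the disc's own height. Pressing slightly more, then crossing to the right.

Request:
step_arm([
  {"delta_pos": [0, 0, 0.02], "dr": [0, 0, 0], "fingers": 1},
  {"delta_pos": [0, 0, 0.02], "dr": [0, 0, 0], "fingers": 1},
  {"delta_pos": [0, 0, 0.02], "dr": [0, 0, 0], "fingers": 1},
  {"delta_pos": [0, 0, 0.02], "dr": [0, 0, 0], "fingers": 1},
  {"delta_pos": [0, 0, 0.02], "dr": [0, 0, 0], "fingers": 1},
])

```text
time: 33.0
tool_pos: [0.5663, 0.0226, 0.2346]
tool_rot: [-3.141, -0.0, -0.301]
contact_force: [-2.2, 0.2, 6.0]
opening: 0.0001
grip_force: 2.6
```

Request:
step_arm([
  {"delta_pos": [0, 0, -4], "dr": [0, 0, 0], "fingers": 1},
  {"delta_pos": [0, 0, -8], "dr": [0, 0, 0], "fingers": 1},
  {"delta_pos": [1.2, 3.9, -8], "dr": [0, 0, 0], "fingers": 1},
  {"delta_pos": [2.4, 7.8, -8], "dr": [0, 0, 0], "fingers": 1},
  {"delta_pos": [3.65, 11.8, -8], "dr": [0, 0, 0], "fingers": 1},
])

```text
time: 33.62
tool_pos: [0.5661, -0.102, 0.3138]
tool_rot: [-3.141, 0.0, -0.3]
contact_force: [0.6, -0.2, 0.1]
opening: 0.0002
grip_force: 0.0
```

Request:
step_arm([
  {"delta_pos": [0, 0, 3], "dr": [0, 0, 0], "fingers": 1},
  {"delta_pos": [0, 0, 5.5], "dr": [0, 0, 0], "fingers": 1},
  {"delta_pos": [0, 0, 7], "dr": [0, 0, 0], "fingers": 1},
  {"delta_pos": [0, 0, 7.5], "dr": [0, 0, 0], "fingers": 1},
  {"delta_pos": [0, 0, 7.65], "dr": [0, 0, 0], "fingers": 1},
])

```text
time: 34.25
tool_pos: [0.5665, -0.1009, 0.2382]
tool_rot: [-3.142, -0.001, -0.301]
contact_force: [-0.4, -0.4, 0.1]
opening: 0.0007
grip_force: 0.0
```

Request:
step_arm([
  {"delta_pos": [0, 0, 0.02], "dr": [0, 0, 0], "fingers": 1},
  {"delta_pos": [0, 0, 0.04], "dr": [0, 0, 0], "fingers": 1},
  {"delta_pos": [0, 0, 0.06], "dr": [0, 0, 0], "fingers": 1},
  {"delta_pos": [0, 0, 0.08], "dr": [0, 0, 0], "fingers": 1},
  {"delta_pos": [0, 0, 0.1], "dr": [0, 0, 0], "fingers": 1},
])

```text
time: 34.88
tool_pos: [0.5662, -0.1009, 0.2369]
tool_rot: [-3.142, -0.0, -0.301]
contact_force: [-0.5, -0.5, 0.3]
opening: 0.0006
grip_force: 0.0
```

Request:
step_arm([
  {"delta_pos": [0, 0, 0.03], "dr": [0, 0, 0], "fingers": 1},
  {"delta_pos": [0, 0, 0.06], "dr": [0, 0, 0], "fingers": 1},
  {"delta_pos": [0, 0, 0.09], "dr": [0, 0, 0], "fingers": 1},
  {"delta_pos": [0, 0, 0.12], "dr": [0, 0, 0], "fingers": 1},
  {"delta_pos": [0, 0, 0.12], "dr": [0, 0, 0], "fingers": 1},
])

```text
time: 35.5
tool_pos: [0.5662, -0.1009, 0.2356]
tool_rot: [-3.141, 0.0, -0.301]
contact_force: [-0.7, 0.5, -0.9]
opening: 0.0004
grip_force: 0.0
```

Request:
step_arm([
  {"delta_pos": [0, 0, 0.02], "dr": [0, 0, 0], "fingers": 1},
  {"delta_pos": [0, 0, 0.04], "dr": [0, 0, 0], "fingers": 1},
  {"delta_pos": [0, 0, 0.06], "dr": [0, 0, 0], "fingers": 1},
  {"delta_pos": [0, 0, 0.06], "dr": [0, 0, 0], "fingers": 1},
  {"delta_pos": [0, 0, 0.06], "dr": [0, 0, 0], "fingers": 1},
])

```text
time: 36.12
tool_pos: [0.5662, -0.1009, 0.235]
tool_rot: [-3.142, -0.0, -0.301]
contact_force: [0.2, -0.2, 0.7]
opening: 0.0007
grip_force: 0.2
```

Request:
step_arm([
  {"delta_pos": [0, 0, 0.01], "dr": [0, 0, 0], "fingers": 1},
  {"delta_pos": [0, 0, 0.02], "dr": [0, 0, 0], "fingers": 1},
  {"delta_pos": [0, 0, 0.03], "dr": [0, 0, 0], "fingers": 1},
  {"delta_pos": [0, 0, 0.04], "dr": [0, 0, 0], "fingers": 1},
  {"delta_pos": [0, 0, 0.05], "dr": [0, 0, 0], "fingers": 1},
])

```text
time: 36.75
tool_pos: [0.5662, -0.1009, 0.2347]
tool_rot: [-3.142, -0.0, -0.301]
contact_force: [-1.4, 0.7, 3.5]
opening: 0.0006
grip_force: 1.7
```

Request:
step_arm([
  {"delta_pos": [0, 0, 0.02], "dr": [0, 0, 0], "fingers": 1},
  {"delta_pos": [0, 0, 0.03], "dr": [0, 0, 0], "fingers": 1},
  {"delta_pos": [0, 0, 0.03], "dr": [0, 0, 0], "fingers": 1},
  {"delta_pos": [0, 0, 0.03], "dr": [0, 0, 0], "fingers": 1},
  {"delta_pos": [0, 0, 0.03], "dr": [0, 0, 0], "fingers": 1},
])

```text
time: 37.38
tool_pos: [0.5662, -0.1009, 0.2346]
tool_rot: [-3.142, -0.001, -0.301]
contact_force: [-1.7, 0.6, 5.0]
opening: 0.0003
grip_force: 2.6
```

Request:
step_arm([
  {"delta_pos": [0, 0, -3], "dr": [0, 0, 0], "fingers": 1},
  {"delta_pos": [0, 0, -6], "dr": [0, 0, 0], "fingers": 1},
  {"delta_pos": [0, 0, -9], "dr": [0, 0, 0], "fingers": 1},
  {"delta_pos": [0, 0, -10], "dr": [0, 0, 0], "fingers": 1},
  {"delta_pos": [0, 0, -10], "dr": [0, 0, 0], "fingers": 1},
])

```text
time: 38.0
tool_pos: [0.5662, -0.1009, 0.3338]
tool_rot: [-3.141, 0.0, -0.301]
contact_force: [-0.5, 0.1, 0.1]
opening: 0.0002
grip_force: 0.0
```

```bash
python3 -c "
from cell import robot
print(robot.hand_in())"
```

```text
the job is handed in; nothing more can be done
None
```

I rocked the disc to its stop on both sides (about 5 mm of play, 4–6.5 N), turned the nut snug at about 0.62 N m, and rocked it again at 5–6 N with no measurable give; the job is handed in at about 38 s, no verdict returned.

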